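# Hand-start the clamp bolt in a cast bracket

## Robot

A 7-joint arm with a two-finger parallel gripper is mounted at the origin on the work surface. World frame = base frame: x ahead of the robot, y to its left, z up, the work surface at z = 0. Lengths are in m, angles in rad, forces in N, time in s.
With the tool pointing down it reaches from about 0.4 to 0.85 m from the base axis. Payload 10.4 kg.
Tool frame: the origin (TCP) lies on the mounting face of the last link; the fingertips stand r.tips_ahead ahead of it and the grasp point (between the pads) lies 164 mm ahead of it (r.tips_ahead is the distance from the TCP to the fingertips, in m); z points along the fingers, y is the line along which they close (so a half turn about z gives the same grasp; the last joint's range is limited). The gripper opens to 87 mm and grips with 3 to 60 N. Pads are 19 mm wide; open, the fingers measure 117 mm over their backs; the gripper's body (75 mm by 190 mm) begins 51 mm behind the grasp point.
Start: joints at [-1.134, 0.332, -0.065, 1.46, 0.022, 1.35, -0.088], TCP at [0.277, 0.56, 0.405] pointing down, gripper open.
Joint ranges: [-2.6, 2.6], [-0.5, 2.12], [-1.47, 1.34], [0.16, 2.42], [-1.27, 4.41], [0.06, 2.06], [-2.6, 2.6]. Speed limits (rad/s): [2.22, 2.22, 2.79, 2.79, 3.14, 3.14, 3.14].

## Interface

Orientations are given as a unit quaternion [x, y, z, w].
In Python, from bench import telemetry, imaging, job, r gives the robot as it stands.
- The arm moves only by the tool move_arm, never from a script. Its argument "steps" is a list of rows, each an object of numbers: "dx", "dy", "dz": the shift along the tool's x, y, z in cm; "spin": the turn about the tool's z in rad. In form: [{"dx": .., "dy": .., "dz": .., "spin": ..}, ...]. A call has 1 to 12 rows; each row shifts and turns the commanded pose from where the row before left it, along the tool's axes as they then stand; what a row does not reach is not made up. A row lasts 1/10 s, in which the tool goes at most 50 mm and 8.59 degrees, less where a joint would pass 70% of its speed; a pose out of reach is approached as far as the arm can. A call with a gripper value outside its range is refused whole. "claw" is the finger opening in cm, from 0 to 8.7, set as the call begins (left out, the last holds). The fingers move at their own pace and stop on an object; "squeeze" is the grip in N (left out, the last holds). Time passes only in rows, so rows that do not move let the fingers close. It gives the time, the measured TCP pose, the force, the opening and the grip force at its end, in the units of the state.
- telemetry.read_state(): the state, without advancing time (a new reading comes with each control period).
- imaging.camera(name): name is "scene" or "top"; returns a dict with "img" (420x560x3 uint8, red, green, blue), "camera_matrix" (3x3 intrinsics, pixels), "R" (3x3) and "t" (3): a world point X has camera coordinates R X + t. Camera axes: x right, y down, z forward; pixel columns grow to the right and rows downward; lengths in m; the calibration is good to about 2 mm. A picture is of the moment at which its call begins. There is no depth.
- job.close_job(): hands the job in; it is judged then, once.
The state is a dict: "time": time; "joint_positions": joint angles; "joint_vel": joint speeds; "joint_torque": joint torques, N m; "ee_pos": TCP position; "eef_rot": TCP orientation; "ft_force": force on the tool from outside, world axes, zero at the start; "torque": the same for the moment, N m; "width": finger opening in m; "grip_force": force on a finger pad.
Only numpy, scipy, OpenCV 4.12 (cv2) and the standard library are available. Lean on these libraries where they do the work, as an engineer would, in place of code of your own. Each camera call takes 0.05 s, during which the arm holds its last target. There are 200 camera calls.

## Task

One of the two cast brackets has its round-headed bolt standing proud, not yet caught in the thread. Start it by hand: turn it backward (anticlockwise from above) until it drops into the thread, then turn it forward (clockwise) one full turn from there, and finish while still gripping the bolt's head so that it is held started. Leave the seated bolt on the other bracket and the loose things on the bench alone.

Things in the scene. Friction and masses are not known exactly. Their poses are not given: they have to be found in the camera images.
- bolt: The bolt to start: round dark knurled head 36 mm wide, 26 mm high, yellow stripe on top and side; origin at the head's centre, z up along the bolt, x to the stripe. Captive upright in the open bracket's boss; cannot tilt or lift out. Right-hand thread, 5 mm per turn: it sinks 0.8 mm per radian forward, rises as much backward, so follow its height. Turns stiffly (0.06 N m), stays where left.
- head_top (a point): Centre of the top face of that bolt's head, 13 mm above its origin. The drop lies 0.5 to 1.75 rad backward of the start (varies, unmarked). There the bolt falls 3.5 mm, drawn by its weight and a spring, about 8 N in all: a firmly gripped head drops only when the hand gives way, presses lightly down or lets go. Turned forward before the drop it binds; after the drop it binds 0.9 rad back of the drop.
- boss_top (a point): Centre of the top of the open bracket's round boss (42 mm wide), 125 mm above the bench, on the bolt's axis. The bolt's origin starts about 39 mm above it, is 40 mm above just before the drop, 36.5 mm just after, and 31.5 mm one turn forward of the drop
- open_bracket: Cast aluminium bracket, fixed on a 130 x 120 mm steel plate; 84 mm square at the top, 102 mm up, with the boss above that. Origin on the bolt's axis at bench height, z up
- seated_bolt: the same bolt on the other bracket, already fully home on a brass washer: leave alone. Origin at the centre of its head, 16.5 mm above its boss
- done_bracket: the other bracket, same shape as the open one, fixed. Origin on its axis at bench height
- wrench: steel wrench, 190 mm long, lying on the bench between robot and brackets: leave alone
- plug_gauge: steel plug gauge standing upright, 28 mm wide, 95 mm high: leave alone. Origin under its foot
- ring_gauge: brass ring gauge lying flat, 64 mm wide, 18 mm high: leave alone
- oil_bottle: yellow oil bottle with red cap, 52 mm wide, 130 mm high: leave alone. Origin under its foot
- spare_bolt: a spare bolt standing on its head, 36 mm wide, 78 mm high: leave alone. Origin under its foot
- paint_jar: white jar with blue cap, 56 mm wide, 60 mm high: leave alone. Origin under its foot
Mind the look-alikes: they are no part of the job. Leave any turquoise look-alike of the open_bracket alone.

How it is judged:
On the way:
1. the bolt has dropped into the thread (its head less than 37.4 mm above the boss's top) (z of bolt in the frame of open_bracket below 0.1624 m), for 0.1 s.
At the end, for the whole second after the job is handed in: The bolt has dropped and stands one turn forward of the drop, give or take a quarter turn (centre of its head 30.25 to 32.75 mm above the boss's top), at rest, and the fingers still grip it (contact force above 4 N) (z of bolt in the frame of open_bracket between 0.15525 and 0.15775 m and contact force between the fingers and bolt above 4 N and angular speed of bolt below 0.2 rad/s); the arm keeps its last pose, push and grip.
It fails at once if the seated bolt is handled (contact force between the fingers and seated_bolt above 2 N).
It fails at once if a loose bystander is moved by more than 20 mm (distance of any of wrench, plug_gauge, ring_gauge, oil_bottle, spare_bolt, paint_jar from where it was at the start of the episode above 0.02 m).
It also fails if it takes over 72 s, if anything falls off the work surface, if the arm or the gripper's body presses on something with over 40 N, if the wrist force passes 120 N, or if a joint passes its speed limit or range.

## Working session

There is one attempt and no reset: what is moved stays moved. The work goes in short steps, Python scripts to look and compute and a tool call to move; the robot and the scene stay as the last step left them, time stands still between calls to the robot, and variables do not carry over. Pictures are saved under pics/ and viewed, at most 10 in all, crops included, and the job is handed in when it is done.

Besides the shell and the picture viewer there is one more tool, called after ">>>" as a command line: name --argument value ..., lists and objects as JSON in quotes. move_arm: Moves the arm, as the interface text tells. Its arguments: {"type":"object","properties":{"steps":{"type":"array","items":{"type":"object","properties":{"dx":{"type":"number"},"dy":{"type":"number"},"dz":{"type":"number"},"spin":{"type":"number"}}}},"claw":{"type":"number"},"squeeze":{"type":"number"}},"required":["steps"]}

```bash
mkdir -p pics
python3 - <<'E'
from bench import telemetry, imaging, job, r
import cv2,numpy as np
for n in("scene","top"):
    c=imaging.camera(n); cv2.imwrite(f"pics/{n}0.png",c["img"][:,:,::-1]); print(n,c["camera_matrix"].tolist(),c["R"].tolist(),c["t"].tolist(), (-c["R"].T@c["t"]).tolist())
s=telemetry.read_state();print(s);print(r.tips_ahead)
E
```

```text
scene [[410.8785527065204, 0.0, 275.18485033868825], [0.0, 410.8785527065204, 216.57923969526297], [0.0, 0.0, 1.0]] [[-0.3153298321932917, 0.9487900342466806, -0.019093659762691086], [0.6152934193069758, 0.1890916932052112, -0.7652831761631224], [-0.7224825984662058, -0.2530648187223368, -0.6434105162635675]] [0.14241845756940893, -0.22414175124476887, 1.4176716781512424] [1.2070648506620927, 0.2660209562653508, 0.7433322446009253]
top [[465.4610578696027, 0.0, 291.2546645219719], [0.0, 465.4610578696027, 206.36380530648643], [0.0, 0.0, 1.0]] [[-0.016295004012123863, -0.9998646541615124, -0.002268524349454957], [-0.996441918542632, 0.016426778140694983, -0.08266597807438872], [0.08269205412446712, 0.0009134103106432414, -0.9965747286913714]] [0.021712148708487648, 0.5168849207993869, 1.3651707872891432] [0.40251082506575886, 0.01197149506837425, 1.4032727590278722]
{'time': 0.1, 'joint_positions': array([-1.1336119 ,  0.33279455, -0.06469784,  1.46084075,  0.02160792,
        1.34993926, -0.08849217]), 'joint_vel': array([-0.00022282, -0.00121003, -0.00143359, -0.00070805, -0.00093784,
        0.00132866,  0.00079914]), 'joint_torque': array([ 9.46139517e-04, -6.24547148e+01,  2.42370134e-02, -3.90718138e+01,
       -6.13460178e-02,  3.64597770e-02,  8.96815141e-05]), 'ee_pos': array([0.27729046, 0.5599878 , 0.4040501 ]), 'eef_rot': array([ 2.27859679e-01,  9.73693768e-01, -6.33055504e-04, -1.13233248e-04]), 'ft_force': array([0.16624498, 0.34211147, 0.46634242]), 'torque': array([ 0.02278759, -0.03303609,  0.01862057]), 'grip_force': 0.0, 'width': 0.08674039582796308}
0.1822
```

View pics/scene0.png

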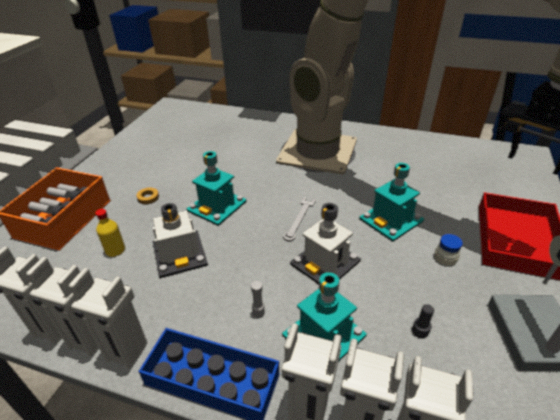

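View pics/top0.png

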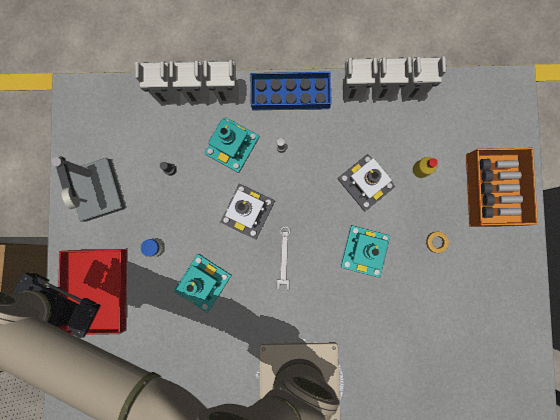

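The two cast brackets are the white ones, at top-view (243,207) and (373,177). I'll enlarge both to see which bolt stands proud.

Run:
```python
import cv2,numpy as np
a=cv2.imread("pics/scene0.png");b=cv2.imread("pics/top0.png")
f=lambda i,x,y,w=44:cv2.resize(i[y-w//2-4:y+w//2-4,x-w//2:x+w//2],(396,296) if 0 else (300,300),interpolation=cv2.INTER_CUBIC)
o=np.vstack([np.hstack([f(a,330,225,),f(a,170,225)]),np.hstack([f(b,243,211),f(b,373,181)])])
cv2.imwrite("pics/c1.png",o)
```

```text
(no output)
```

View pics/c1.png

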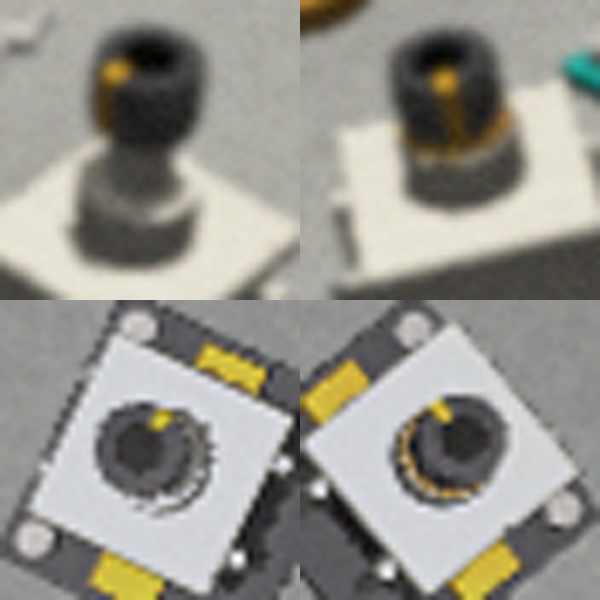

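In the crop, the bracket at top-view (242,207) and scene (330,207) shows its shank above the boss, so it is the open one. The other sits on a brass washer. Next I triangulate the head top.

```bash
cat > h.py <<'E'
from bench import telemetry, imaging, job, r
import numpy as np
from scipy.spatial.transform import Rotation as Ro
def st():
    s=telemetry.read_state();R=Ro.from_quat(s["eef_rot"]).as_matrix()
    print("t",s["time"],"p",s["ee_pos"].round(4),"x",R[:,0].round(3),"z",R[:,2].round(3),"q",s["joint_positions"].round(2),"F",s["ft_force"].round(1),"T",s["torque"].round(2),"w",round(s["width"],4),"g",round(s["grip_force"],1))
    return s,R
E
python3 - <<'E'
from h import *
import cv2
from scipy.optimize import least_squares
cs={n:imaging.camera(n) for n in("scene","top")}
pr=lambda c,X:(lambda k:k[:2]/k[2])(c["camera_matrix"]@(c["R"]@X+c["t"]))
px={"scene":(329.6,207.1),"top":(241.4,206.3)}
f=lambda X:np.hstack([pr(cs[n],X)-px[n] for n in px])
o=least_squares(f,[.6,.1,.17]);print(o.x,o.fun)
g=lambda X:f(np.r_[X,.177]); o2=least_squares(g,[.6,.1]);print(o2.x,o2.fun)
s,R=st(); print((R.T@(np.r_[o2.x,.40]-s["ee_pos"])*100).round(2))
E
```

```text
[0.50622235 0.14634006 0.17739509] [-0.47588239  0.01320704 -0.55837653  0.14064216]
[0.50606738 0.14632869] [-0.4771716   0.11048588 -0.53717936  0.21130049]
t 0.2 p [0.2773 0.56   0.4043] x [-0.896  0.444 -0.   ] z [-0.    -0.001 -1.   ] q [-1.13  0.33 -0.06  1.46  0.02  1.35 -0.09] F [ 0.1 -0.1  0.4] T [ 0.03  0.   -0.03] w 0.0872 g 0.0
[-38.86 -26.92   0.45]
```

>>> move_arm --steps '[{"dx": -3.5,"dy": -2.4},{"dx": -3.5,"dy": -2.4},{"dx": -3.5,"dy": -2.4},{"dx": -3.5,"dy": -2.4},{"dx": -3.5,"dy": -2.4},{"dx": -3.5,"dy": -2.4},{"dx": -3.5,"dy": -2.4},{"dx": -3.5,"dy": -2.4},{"dx": -3.5,"dy": -2.4},{"dx": -3.5,"dy": -2.4},{"dx": -3.5,"dy": -2.4},{}]' --claw 8.7

```text
$.steps[0]: bad value
```

```bash
python3 -c "
from h import *
s,R=st(); print((R.T@(np.r_[.506,.1463,.332]-s['ee_pos'])*100).round(2))"
```

```text
t 0.2 p [0.2773 0.56   0.4043] x [-0.896  0.444 -0.   ] z [-0.    -0.001 -1.   ] q [-1.13  0.33 -0.06  1.46  0.02  1.35 -0.09] F [ 0.1 -0.1  0.4] T [ 0.03  0.   -0.03] w 0.0872 g 0.0
[-38.85 -26.92   7.25]
```

>>> move_arm --steps '[{"dx": -3.5,"dy": -2.4,"dz": 0,"spin": 0},{"dx": -3.5,"dy": -2.4,"dz": 0,"spin": 0},{"dx": -3.5,"dy": -2.4,"dz": 0,"spin": 0},{"dx": -3.5,"dy": -2.4,"dz": 0,"spin": 0},{"dx": -3.5,"dy": -2.4,"dz": 0,"spin": 0},{"dx": -3.5,"dy": -2.4,"dz": 0,"spin": 0},{"dx": -3.5,"dy": -2.4,"dz": 0,"spin": 0},{"dx": -3.5,"dy": -2.4,"dz": 0,"spin": 0},{"dx": -3.5,"dy": -2.4,"dz": 0,"spin": 0},{"dx": -3.5,"dy": -2.4,"dz": 0,"spin": 0},{"dx": -3.5,"dy": -2.4,"dz": 0,"spin": 0},{"dx": 0,"dy": 0,"dz": 0,"spin": 0}]' --claw 8.7

```text
time: 1.4
ee_pos: [0.5074, 0.1467, 0.4049]
eef_rot: [0.232, 0.973, -0.001, 0.001]
ft_force: [0.1, -0.0, 0.0]
width: 0.0867
grip_force: 0.0
```

```bash
python3 -c "
from h import *
s,R=st(); print((R.T@(np.r_[.506,.1463,.332]-s['ee_pos'])*100).round(2))"
```

```text
t 1.4 p [0.5074 0.1467 0.4049] x [-0.892  0.452 -0.002] z [ 0.001 -0.002 -1.   ] q [-0.61  0.11  0.26  1.73 -0.03  1.3   0.76] F [ 0.1 -0.   0. ] T [ 0.04 -0.01 -0.05] w 0.0867 g 0.0
[ 0.12 -0.08  7.29]
```

>>> move_arm --steps '[{"dx": 0.1,"dy": -0.1,"dz": 0.5,"spin": 0.15},{"dx": 0,"dy": 0,"dz": 1,"spin": 0.15},{"dx": 0,"dy": 0,"dz": 1,"spin": 0.15},{"dx": 0,"dy": 0,"dz": 1,"spin": 0},{"dx": 0,"dy": 0,"dz": 1,"spin": 0},{"dx": 0,"dy": 0,"dz": 1,"spin": 0},{"dx": 0,"dy": 0,"dz": 1,"spin": 0},{"dx": 0,"dy": 0,"dz": 0.8,"spin": 0},{"dx": 0,"dy": 0,"dz": 0.2,"spin": 0},{"dx": 0,"dy": 0,"dz": 0,"spin": 0}]'

```text
time: 2.4
ee_pos: [0.5038, 0.1522, 0.3295]
eef_rot: [0.439, 0.898, -0.0, -0.0]
ft_force: [0.0, -1.0, 0.6]
width: 0.0871
grip_force: 0.0
```

```bash
python3 -c "
from h import *
import cv2
s,R=st(); print((R.T@(np.r_[.506,.1463,.330]-s['ee_pos'])*100).round(2))
c=imaging.camera('scene'); cv2.imwrite('pics/s2.png',cv2.resize(c['img'][100:300,230:430,::-1],(600,600),interpolation=cv2.INTER_CUBIC))"
```

```text
t 2.4 p [0.5038 0.1522 0.3295] x [-0.614  0.789  0.   ] z [-0. -0. -1.] q [-0.63  0.17  0.28  1.83 -0.05  1.15  0.33] F [ 0.  -1.   0.6] T [-0.04  0.01  0.03] w 0.0871 g 0.0
[-0.6  -0.19 -0.05]
```

View pics/s2.png

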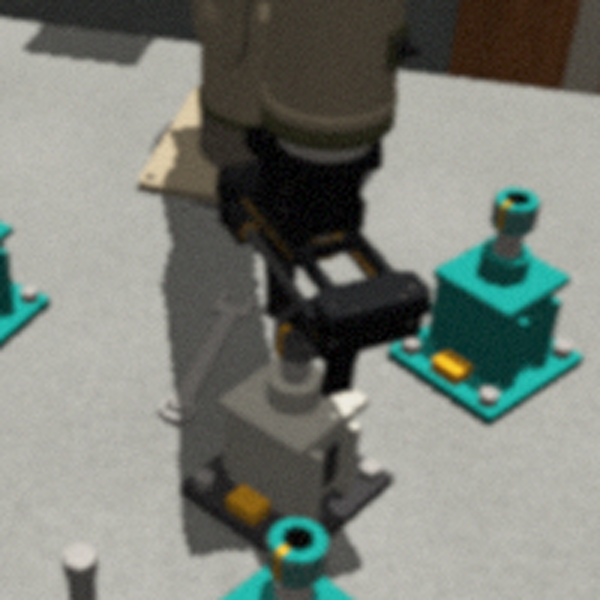

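The head is between the open fingers, at crop (297,345). The tool is about 6 mm off along its x, so I correct that before closing.

>>> move_arm --steps '[{"dx": -0.6,"dy": -0.2,"dz": 0,"spin": 0},{"dx": 0,"dy": 0,"dz": 0,"spin": 0},{"dx": 0,"dy": 0,"dz": 0,"spin": 0}]'

```text
time: 2.75
ee_pos: [0.5062, 0.1459, 0.33]
eef_rot: [0.44, 0.898, 0.0, 0.0]
ft_force: [-0.1, 0.4, -0.3]
width: 0.0872
grip_force: 0.0
```

```bash
python3 -c "
from h import *
s,R=st(); print((R.T@(np.r_[.506,.1463,.330]-s['ee_pos'])*100).round(2))"
```

```text
t 2.75 p [0.5062 0.1459 0.33  ] x [-0.613  0.79  -0.   ] z [ 0.  0. -1.] q [-0.62  0.17  0.28  1.83 -0.05  1.15  0.34] F [-0.1  0.4 -0.3] T [-0.05  0.01  0.02] w 0.0872 g 0.0
[0.04 0.01 0.  ]
```

Now I close on the head.

>>> move_arm --steps '[{"dx": 0,"dy": 0,"dz": 0,"spin": 0},{"dx": 0,"dy": 0,"dz": 0,"spin": 0},{"dx": 0,"dy": 0,"dz": 0,"spin": 0},{"dx": 0,"dy": 0,"dz": 0,"spin": 0},{"dx": 0,"dy": 0,"dz": 0,"spin": 0},{"dx": 0,"dy": 0,"dz": 0,"spin": 0},{"dx": 0,"dy": 0,"dz": 0,"spin": 0},{"dx": 0,"dy": 0,"dz": 0,"spin": 0}]' --claw 3.0 --squeeze 15

```text
time: 3.55
ee_pos: [0.5061, 0.1464, 0.3299]
eef_rot: [0.439, 0.898, 0.0, 0.0]
ft_force: [1.0, 1.6, -1.5]
width: 0.0354
grip_force: 15.0
```

```bash
python3 -c "
from h import *
st()"
```

```text
t 3.55 p [0.5061 0.1464 0.3299] x [-0.614  0.789 -0.   ] z [ 0.001  0.    -1.   ] q [-0.62  0.17  0.28  1.83 -0.05  1.15  0.34] F [ 1.   1.6 -1.5] T [ 0.12 -0.3   0.  ] w 0.0354 g 15.0
```

>>> move_arm --steps '[{"dx": 0,"dy": 0,"dz": 0.1,"spin": 0},{"dx": 0,"dy": 0,"dz": 0,"spin": -0.1},{"dx": 0,"dy": 0,"dz": 0,"spin": -0.1},{"dx": 0,"dy": 0,"dz": 0,"spin": -0.1},{"dx": 0,"dy": 0,"dz": 0,"spin": 0}]'

```text
time: 4.05
ee_pos: [0.5064, 0.1462, 0.3298]
eef_rot: [0.299, 0.954, 0.001, 0.001]
ft_force: [0.5, -0.0, 7.9]
width: 0.0354
grip_force: 15.0
```

```bash
python3 -c "
from h import *
st()"
```

```text
t 4.05 p [0.5064 0.1462 0.3298] x [-0.822  0.57  -0.001] z [ 0.002  0.001 -1.   ] q [-0.6   0.17  0.26  1.83 -0.05  1.14  0.64] F [ 0.5 -0.   7.9] T [-0.28  0.24  0.06] w 0.0354 g 15.0
```

>>> move_arm --steps '[{"dx": 0,"dy": 0,"dz": 0,"spin": -0.1},{"dx": 0,"dy": 0,"dz": 0,"spin": -0.1},{"dx": 0,"dy": 0,"dz": 0,"spin": 0}]'

```text
time: 4.35
ee_pos: [0.5064, 0.1461, 0.3299]
eef_rot: [0.202, 0.979, 0.0, 0.001]
ft_force: [-1.3, -1.7, 8.5]
width: 0.0354
grip_force: 15.0
```

>>> move_arm --steps '[{"dx": 0,"dy": 0,"dz": 0,"spin": -0.1},{"dx": 0,"dy": 0,"dz": 0,"spin": -0.1},{"dx": 0,"dy": 0,"dz": 0,"spin": 0}]'

```text
time: 4.65
ee_pos: [0.5065, 0.1459, 0.33]
eef_rot: [0.103, 0.995, 0.0, 0.001]
ft_force: [-1.6, -2.0, 9.4]
width: 0.0354
grip_force: 15.0
```

>>> move_arm --steps '[{"dx": 0,"dy": 0,"dz": 0,"spin": -0.1},{"dx": 0,"dy": 0,"dz": 0,"spin": -0.1},{"dx": 0,"dy": 0,"dz": 0,"spin": 0}]'

```text
time: 4.95
ee_pos: [0.5065, 0.1458, 0.3301]
eef_rot: [0.003, 1.0, 0.0, 0.001]
ft_force: [-1.0, -1.2, 10.0]
width: 0.0358
grip_force: 15.0
```

>>> move_arm --steps '[{"dx": 0,"dy": 0,"dz": 0,"spin": -0.1},{"dx": 0,"dy": 0,"dz": 0,"spin": -0.1},{"dx": 0,"dy": 0,"dz": 0,"spin": 0}]'

```text
time: 5.25
ee_pos: [0.5066, 0.1457, 0.3302]
eef_rot: [-0.096, 0.995, -0.0, 0.001]
ft_force: [-1.3, -2.5, 10.5]
width: 0.0355
grip_force: 15.0
```

>>> move_arm --steps '[{"dx": 0,"dy": 0,"dz": 0,"spin": -0.1},{"dx": 0,"dy": 0,"dz": 0,"spin": -0.1},{"dx": 0,"dy": 0,"dz": 0,"spin": 0}]'

```text
time: 5.55
ee_pos: [0.5059, 0.146, 0.3285]
eef_rot: [-0.195, 0.981, -0.0, -0.0]
ft_force: [1.7, 0.4, -2.1]
width: 0.0355
grip_force: 15.0
```

```bash
python3 -c "
from h import *
st()"
```

```text
t 5.55 p [0.5059 0.146  0.3285] x [-0.924 -0.382  0.   ] z [-0. -0. -1.] q [-0.52  0.17  0.17  1.83 -0.03  1.14  1.62] F [ 1.7  0.4 -2.1] T [-0.35 -0.56  0.16] w 0.0355 g 15.0
```

The bolt dropped between 1.1 and 1.3 rad back. I press lightly so it falls the whole way.

>>> move_arm --steps '[{"dx": 0,"dy": 0,"dz": 0.15,"spin": 0},{"dx": 0,"dy": 0,"dz": 0.15,"spin": 0},{"dx": 0,"dy": 0,"dz": 0,"spin": 0},{"dx": 0,"dy": 0,"dz": 0,"spin": 0}]'

```text
time: 5.95
ee_pos: [0.5065, 0.1461, 0.3269]
eef_rot: [-0.192, 0.981, 0.0, 0.001]
ft_force: [-1.5, -2.8, 8.8]
width: 0.0354
grip_force: 15.0
```

```bash
python3 -c "
from h import *
st()"
```

```text
t 5.95 p [0.5065 0.1461 0.3269] x [-0.926 -0.377 -0.002] z [ 0.002  0.001 -1.   ] q [-0.52  0.17  0.17  1.83 -0.03  1.14  1.62] F [-1.5 -2.8  8.8] T [-0.51  0.06  0.01] w 0.0354 g 15.0
```

>>> move_arm --steps '[{"dx": 0,"dy": 0,"dz": 0,"spin": 0},{"dx": 0,"dy": 0,"dz": 0.01,"spin": 0.1},{"dx": 0,"dy": 0,"dz": 0.01,"spin": 0.1},{"dx": 0,"dy": 0,"dz": 0.01,"spin": 0.1},{"dx": 0,"dy": 0,"dz": 0.01,"spin": 0.1},{"dx": 0,"dy": 0,"dz": 0.01,"spin": 0.1},{"dx": 0,"dy": 0,"dz": 0.01,"spin": 0.1},{"dx": 0,"dy": 0,"dz": 0.01,"spin": 0.1},{"dx": 0,"dy": 0,"dz": 0.01,"spin": 0.1},{"dx": 0,"dy": 0,"dz": 0,"spin": 0.1},{"dx": 0,"dy": 0,"dz": 0,"spin": 0.1},{"dx": 0,"dy": 0,"dz": 0,"spin": 0}]' --squeeze 25

```text
time: 7.15
ee_pos: [0.5064, 0.1466, 0.3261]
eef_rot: [0.303, 0.953, 0.001, 0.001]
ft_force: [-0.2, 0.3, 9.8]
width: 0.0346
grip_force: 25.0
```

```bash
python3 -c "
from h import *
st()"
```

```text
t 7.15 p [0.5064 0.1466 0.3261] x [-0.816  0.578 -0.001] z [ 0.002  0.001 -1.   ] q [-0.6   0.17  0.26  1.83 -0.05  1.14  0.63] F [-0.2  0.3  9.8] T [-0.12  0.03 -0.05] w 0.0346 g 25.0
```

>>> move_arm --steps '[{"dx": 0,"dy": 0,"dz": 0.01,"spin": 0.13},{"dx": 0,"dy": 0,"dz": 0.01,"spin": 0.13},{"dx": 0,"dy": 0,"dz": 0.01,"spin": 0.13},{"dx": 0,"dy": 0,"dz": 0.01,"spin": 0.13},{"dx": 0,"dy": 0,"dz": 0.01,"spin": 0.13},{"dx": 0,"dy": 0,"dz": 0.01,"spin": 0.13},{"dx": 0,"dy": 0,"dz": 0.01,"spin": 0.13},{"dx": 0,"dy": 0,"dz": 0.01,"spin": 0.13},{"dx": 0,"dy": 0,"dz": 0.01,"spin": 0.13},{"dx": 0,"dy": 0,"dz": 0.01,"spin": 0.13},{"dx": 0,"dy": 0,"dz": 0.01,"spin": 0.1},{"dx": 0,"dy": 0,"dz": 0,"spin": 0.1}]'

```text
time: 8.35
ee_pos: [0.5069, 0.1465, 0.3251]
eef_rot: [0.872, 0.49, 0.002, 0.0]
ft_force: [4.8, -0.1, 5.7]
width: 0.0355
grip_force: 25.0
```

>>> move_arm --steps '[{"dx": 0,"dy": 0,"dz": 0.01,"spin": 0.13},{"dx": 0,"dy": 0,"dz": 0.01,"spin": 0.13},{"dx": 0,"dy": 0,"dz": 0.01,"spin": 0.13},{"dx": 0,"dy": 0,"dz": 0.01,"spin": 0.13},{"dx": 0,"dy": 0,"dz": 0.01,"spin": 0.13},{"dx": 0,"dy": 0,"dz": 0.01,"spin": 0.13},{"dx": 0,"dy": 0,"dz": 0.01,"spin": 0.13},{"dx": 0,"dy": 0,"dz": 0.01,"spin": 0.13},{"dx": 0,"dy": 0,"dz": 0.01,"spin": 0.13},{"dx": 0,"dy": 0,"dz": 0.01,"spin": 0.13},{"dx": 0,"dy": 0,"dz": 0.01,"spin": 0.1},{"dx": 0,"dy": 0,"dz": 0,"spin": 0}]'

```text
time: 9.55
ee_pos: [0.507, 0.1459, 0.3238]
eef_rot: [0.982, -0.187, 0.002, -0.001]
ft_force: [3.7, -3.1, 7.8]
width: 0.0351
grip_force: 25.0
```

```bash
python3 -c "
from h import *
st()"
```

```text
t 9.55 p [0.507  0.1459 0.3238] x [ 0.93  -0.367  0.003] z [ 0.003  0.001 -1.   ] q [-0.85  0.19  0.54  1.85 -0.11  1.13 -2.22] F [ 3.7 -3.1  7.8] T [-0.72 -0.62 -0.05] w 0.0351 g 25.0
```

Sink and tool yaw agree at 3.9 rad, so nothing slipped. Next I release, wind back 2.7 rad and regrip.

>>> move_arm --steps '[{"dx": 0,"dy": 0,"dz": 0,"spin": 0},{"dx": 0,"dy": 0,"dz": 0,"spin": 0},{"dx": 0,"dy": 0,"dz": 0,"spin": 0},{"dx": 0,"dy": 0,"dz": 0,"spin": 0},{"dx": 0,"dy": 0,"dz": 0,"spin": 0}]' --claw 7

```text
time: 10.05
ee_pos: [0.5058, 0.1463, 0.3225]
eef_rot: [0.983, -0.183, -0.0, 0.0]
ft_force: [-0.4, 0.1, 0.3]
width: 0.066
grip_force: 0.0
```

>>> move_arm --steps '[{"dx": 0,"dy": 0,"dz": 0,"spin": -0.13},{"dx": 0,"dy": 0,"dz": 0,"spin": -0.13},{"dx": 0,"dy": 0,"dz": 0,"spin": -0.13},{"dx": 0,"dy": 0,"dz": 0,"spin": -0.13},{"dx": 0,"dy": 0,"dz": 0,"spin": -0.13},{"dx": 0,"dy": 0,"dz": 0,"spin": -0.13},{"dx": 0,"dy": 0,"dz": 0,"spin": -0.13},{"dx": 0,"dy": 0,"dz": 0,"spin": -0.13},{"dx": 0,"dy": 0,"dz": 0,"spin": -0.13},{"dx": 0,"dy": 0,"dz": 0,"spin": -0.13},{"dx": 0,"dy": 0,"dz": 0,"spin": -0.13}]'

```text
time: 11.15
ee_pos: [0.5059, 0.1463, 0.3227]
eef_rot: [0.861, 0.509, -0.0, -0.0]
ft_force: [-0.4, -0.0, -0.1]
width: 0.0697
grip_force: 0.0
```

>>> move_arm --steps '[{"dx": 0,"dy": 0,"dz": 0,"spin": -0.13},{"dx": 0,"dy": 0,"dz": 0,"spin": -0.13},{"dx": 0,"dy": 0,"dz": 0,"spin": -0.13},{"dx": 0,"dy": 0,"dz": 0,"spin": -0.13},{"dx": 0,"dy": 0,"dz": 0,"spin": -0.13},{"dx": 0,"dy": 0,"dz": 0,"spin": -0.13},{"dx": 0,"dy": 0,"dz": 0,"spin": -0.13},{"dx": 0,"dy": 0,"dz": 0,"spin": -0.13},{"dx": 0,"dy": 0,"dz": 0,"spin": -0.13},{"dx": 0,"dy": 0,"dz": 0,"spin": -0.13},{"dx": 0,"dy": 0,"dz": 0,"spin": 0},{"dx": 0,"dy": 0,"dz": 0,"spin": 0}]'

```text
time: 12.35
ee_pos: [0.506, 0.1462, 0.3227]
eef_rot: [0.382, 0.924, 0.0, -0.0]
ft_force: [0.2, 0.1, 0.5]
width: 0.0703
grip_force: 0.0
```

```bash
python3 -c "
from h import *
import cv2
s,R=st(); print((R.T@(np.r_[.5064,.1461,.3235]-s['ee_pos'])*100).round(2))
c=imaging.camera('scene'); cv2.imwrite('pics/s3.png',cv2.resize(c['img'][160:260,280:380,::-1],(600,600),interpolation=cv2.INTER_CUBIC))"
```

```text
t 12.35 p [0.506  0.1462 0.3227] x [-0.708  0.706  0.   ] z [-0.  0. -1.] q [-0.61  0.18  0.27  1.84 -0.05  1.13  0.46] F [0.2 0.1 0.5] T [-0.03 -0.01  0.01] w 0.0703 g 0.0
[-0.04  0.02 -0.08]
```

View pics/s3.png

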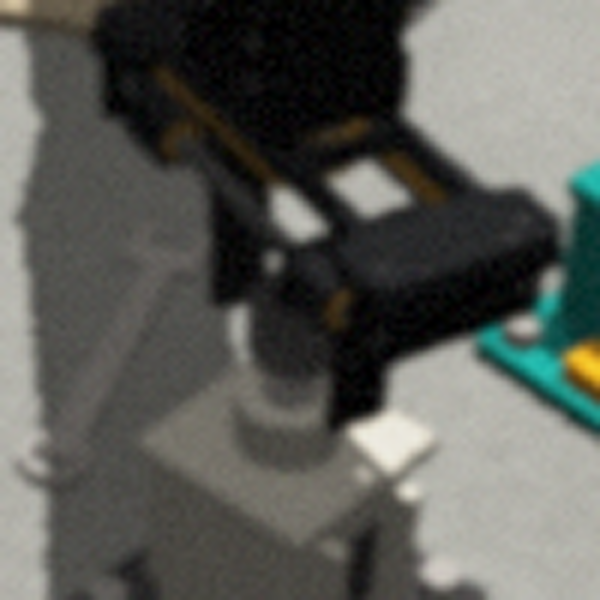

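Between the open fingers the head shows no stripe on the camera side, as expected: it should now face the robot. I regrip and turn the remaining 2.45 rad.

>>> move_arm --steps '[{"dx": 0,"dy": 0,"dz": 0,"spin": 0},{"dx": 0,"dy": 0,"dz": 0,"spin": 0},{"dx": 0,"dy": 0,"dz": 0,"spin": 0},{"dx": 0,"dy": 0,"dz": 0,"spin": 0},{"dx": 0,"dy": 0,"dz": 0,"spin": 0},{"dx": 0,"dy": 0,"dz": 0,"spin": 0},{"dx": 0,"dy": 0,"dz": 0.05,"spin": 0}]' --claw 3 --squeeze 25

```text
time: 13.1
ee_pos: [0.5062, 0.1465, 0.3226]
eef_rot: [0.38, 0.925, 0.0, 0.0]
ft_force: [0.6, 1.4, 5.2]
width: 0.0354
grip_force: 25.0
```

>>> move_arm --steps '[{"dx": 0,"dy": 0,"dz": 0.01,"spin": 0.12},{"dx": 0,"dy": 0,"dz": 0.01,"spin": 0.12},{"dx": 0,"dy": 0,"dz": 0.01,"spin": 0.12},{"dx": 0,"dy": 0,"dz": 0.01,"spin": 0.12},{"dx": 0,"dy": 0,"dz": 0.01,"spin": 0.12},{"dx": 0,"dy": 0,"dz": 0.01,"spin": 0.12},{"dx": 0,"dy": 0,"dz": 0.01,"spin": 0.12},{"dx": 0,"dy": 0,"dz": 0.01,"spin": 0.12},{"dx": 0,"dy": 0,"dz": 0.01,"spin": 0.12},{"dx": 0,"dy": 0,"dz": 0.01,"spin": 0.12},{"dx": 0,"dy": 0,"dz": 0,"spin": 0}]'

```text
time: 14.2
ee_pos: [0.5065, 0.1465, 0.3218]
eef_rot: [0.836, 0.548, 0.001, 0.0]
ft_force: [4.6, 1.3, 0.8]
width: 0.0353
grip_force: 25.0
```

>>> move_arm --steps '[{"dx": 0,"dy": 0,"dz": 0.01,"spin": 0.12},{"dx": 0,"dy": 0,"dz": 0.01,"spin": 0.12},{"dx": 0,"dy": 0,"dz": 0.01,"spin": 0.12},{"dx": 0,"dy": 0,"dz": 0.01,"spin": 0.12},{"dx": 0,"dy": 0,"dz": 0.01,"spin": 0.12},{"dx": 0,"dy": 0,"dz": 0.01,"spin": 0.12},{"dx": 0,"dy": 0,"dz": 0.01,"spin": 0.12},{"dx": 0,"dy": 0,"dz": 0.01,"spin": 0.12},{"dx": 0,"dy": 0,"dz": 0.01,"spin": 0.12},{"dx": 0,"dy": 0,"dz": 0.01,"spin": 0.12},{"dx": 0,"dy": 0,"dz": 0,"spin": 0},{"dx": 0,"dy": 0,"dz": 0,"spin": 0}]'

```text
time: 15.4
ee_pos: [0.5067, 0.1461, 0.3209]
eef_rot: [1.0, -0.017, 0.001, -0.0]
ft_force: [6.2, 1.6, 1.4]
width: 0.0354
grip_force: 25.0
```

```bash
python3 -c "
from h import *
import cv2
s,R=st()
c=imaging.camera('scene'); cv2.imwrite('pics/s4.png',cv2.resize(c['img'][160:260,280:380,::-1],(600,600),interpolation=cv2.INTER_CUBIC))"
```

```text
t 15.4 p [0.5067 0.1461 0.3209] x [ 0.999 -0.035  0.003] z [ 0.003  0.001 -1.   ] q [-0.82  0.19  0.5   1.85 -0.1   1.12 -1.89] F [6.2 1.6 1.4] T [ 0.19 -1.22 -0.03] w 0.0354 g 25.0
```

View pics/s4.png

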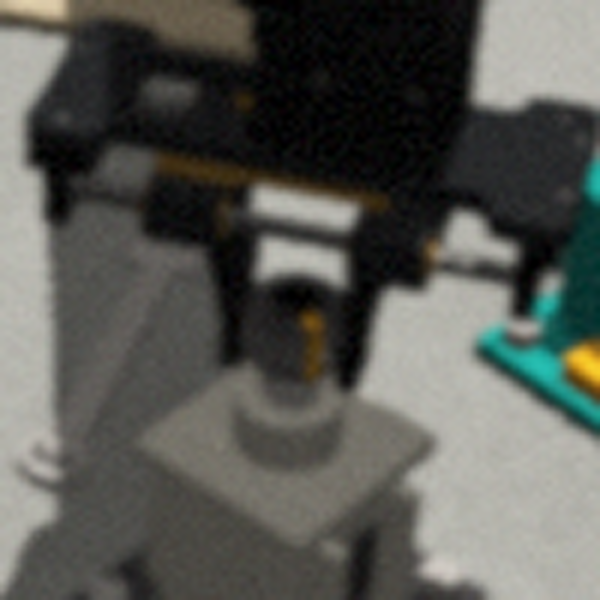

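The stripe faces about 40° (crop (313,345)), against about 30° for the drop angle, so the bolt is one turn forward of the drop and within tolerance. The grip is still 25 N, so I hand it in.

```bash
python3 -c "
from bench import job
print(job.close_job())"
```

```text
the job is handed in; nothing more can be done
None
```

The bolt dropped into the thread about 1.2 rad back, was turned one full turn forward (tool travel and stripe agree to about 0.2 rad), and was handed in still gripped at 25 N; the hand-in gave no verdict.

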